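# Take the transit key out of the lever model

### The job

The lever demonstration model is wanted for class: turn its T-shaped transit key until the foot lines up with the long opening in the guard plate, lift the key straight out through the opening, and stand it upright on its foot in the middle of the empty wooden tray. The pulley model next to it stays locked: leave its key where it is.

Things in the scene. Friction and masses are not known exactly. Their poses are not given: they have to be found in the camera images.
- lever_key_centre (a point): Loose steel T-key, 0.33 kg, 110 mm tall, standing in the lever model (plinth with beam on a post). Point: half-way up, 55 mm above its underside. Foot 76 (x) x 22 (y) x 10 mm; stem 14 mm round; on top a flat bow to grip, 46 (x) x 12 (y) x 32 mm high, its middle 39 mm above this point. x: along foot and bow; z: up. Starts with the foot under the guard, 54 to 90 degrees off the opening's x
- lever_slot (a point): Centre of the opening in the lever model's guard plate, at its upper face, 66 mm above the table. Opening 96 mm (this x) by 44 mm (y); z up. Plate 150 x 150 x 6 mm; 40 mm of space below it down to the floor the key stands on. The model is fixed; its post and 270 mm beam, up to 185 mm above the table, stand 165 mm or more away along +x
- tray_in (a point): Centre of the inner floor of the fixed, empty, square light-wood tray: 180 mm outside, 168 mm inside, floor 6 mm above the table, rim 26 mm above the table
- pulley_key_centre (a point): The same point of an identical T-key standing in an identical guarded pocket of the pulley model (the plinth with two wheels, one above the other, on a post). Leave it alone
Mind the look-alikes: they are no part of the job. Leave any blue or red look-alike of the part that bears lever_key_centre alone.

How it is judged:
By the outcome, as a careful person would: the job done as asked, in the order asked, and still so for the second after the job is handed in, with the robot touching nothing.
It also fails if it takes over 48 s, if anything falls off the work surface, if the arm or the gripper's body presses on something with over 40 N, if the wrist force passes 120 N, or if a joint passes its speed limit or range.

### The arm

A 6-joint arm with a two-finger parallel gripper is mounted at the origin on the work surface. World frame = base frame: x ahead of the robot, y to its left, z up, the work surface at z = 0. Lengths are in mm, angles in rad, forces in N, time in s.
With the tool pointing down it reaches from about 225 to 725 mm from the base axis. Payload 3.1 kg.
Tool frame: the origin (TCP) lies at the very end of the fingers, on their centre line; the grasp point (between the pads) lies 19 mm behind it (grip_point_offset is the z of the grasp point in the tool frame, in mm); z points along the fingers, y is the direction in which the jaws open and shut (so a half turn about z gives the same grasp; the last joint's range is limited). The gripper opens to 85 mm and grips with 20 to 120 N. Pads are 22 mm wide; open, the fingers measure 114 mm over their backs; the gripper's body (76 mm by 85 mm) begins 54 mm behind the grasp point. The pads swing forward as they close: fully open they stand 13 mm farther back than shut.
Start: joints at [-1.412, 0.048, 0.099, 1.622, 0, 1.443], TCP at [148.499, -503.553, 201.312] pointing down, gripper open.
Joint ranges: [-2.91, 2.91], [-0.99, 1.94], [-1.21, 1.42], [-2.12, 2.29], [-1.49, 1.47], [-3.14, 3.14]. Speed limits (rad/s): [2.79, 2.79, 3.14, 3.14, 3.14, 3.14].

### API

Orientations are given as [roll, pitch, yaw] about the fixed x, y, z axes, in that order (R = Rz(yaw) Ry(pitch) Rx(roll)).
In Python, from plant import get_state, read_camera, calibration, job_done, recognise, pinpoint, grip_point_offset gives the robot as it stands.
- The arm moves only by the tool arm_command, never from a script. Its argument "motion" is text: rows parted by semicolons, each of 4 numbers parted by spaces: the shift along the tool's x, y, z in mm, then the turn about the tool's z in units of 6 degrees (1.0 is 6 degrees). A call has 1 to 5 rows; each row shifts and turns the commanded pose from where the row before left it, along the tool's axes as they then stand; what a row does not reach is not made up. A row lasts 1/12 s, in which the tool goes at most 41.7 mm and 7.16 degrees, less where a joint would pass 70% of its speed; a pose out of reach is approached as far as the arm can. A call with a gripper value outside its range is refused whole. "hand" is the closure, from -1 (fully open) to 1 (shut), set as the call begins (left out, the last holds). The fingers move at their own pace and stop on an object; "squeeze" is the grip in N (left out, the last holds). Time passes only in rows, so rows that do not move let the fingers close. It gives the time, the measured TCP pose, the force and the opening at its end, in the units of the state.
- get_state(): the state, without advancing time (a new reading comes with each control period).
- read_camera(name): name is "side" or "top"; returns the picture (400x640x3 uint8, red, green, blue); there is no depth.
- calibration(name): a dict with "camera_matrix" (3x3 intrinsics, pixels), "rvec" (rotation vector, rad) and "tvec" (3), from world to camera coordinates, as OpenCV has them. Camera axes: x right, y down, z forward; pixel columns grow to the right and rows downward; lengths in mm; the calibration is good to about 2 mm. A picture is of the moment at which its call begins. calibration takes no time and is no camera call.
- job_done(): hands the job in, once; it reports no verdict.
Trained networks look in the newest picture that a camera, given by its name, has taken for a name from the list of things; names that differ only in an ending like _2 or _b are one class to them, and where a whole thing is asked for, a point or a joint stands for the part that bears it (a point fixed in the world has none). Each returns a list of dicts, best first, with "conf" (0 to 1); they miss things now and then, are a little off and sometimes report something else, mostly with a low value. They report only what shows in the picture. A call takes as long as a camera call. They do not tell look-alikes from the thing itself.
- recognise(camera, target): "point" ([row, column] in pixels, amid what is visible of it).
- pinpoint(camera, target): "point" ([row, column] in pixels: a listed point, or the origin of a listed thing).
The state is a dict: "time_s": time; "joints": joint angles; "joint_velocities": joint speeds; "effort": joint torques, N m; "tcp_pos": TCP position; "tool_rot": TCP orientation; "force": force on the tool from outside, world axes, zero at the start; "moment": the same for the moment, N m; "gripper_width": finger opening in mm.
Only numpy, scipy, OpenCV 4.12 (cv2) and the standard library are available. Lean on these libraries where they do the work, as an engineer would, in place of code of your own. Each camera call takes 0.05 s, during which the arm holds its last target.

## Working session

There is one attempt and no reset: what is moved stays moved. The work goes in short steps, Python scripts to look and compute and a tool call to move; the robot and the scene stay as the last step left them, time stands still between calls to the robot, and variables do not carry over. Pictures are saved under pics/ and viewed, and the job is handed in when it is done.

Besides the shell and the picture viewer there is one more tool, called as name(argument=value, ...) on one line, values as JSON. arm_command: Moves the arm, as the interface text tells. Its arguments: {"type":"object","properties":{"motion":{"type":"string"},"hand":{"type":"number"},"squeeze":{"type":"number"}},"required":["motion"]}

```bash
mkdir -p pics; cat > h.py <<'E'
import numpy as np, cv2
from plant import *
def snap(n,f):
    im=read_camera(n); cv2.imwrite('pics/'+f,im[:,:,::-1]); return im
def cal(n):
    c=calibration(n); return np.array(c['camera_matrix'],float),np.array(c['rvec'],float),np.array(c['tvec'],float)
def proj(n,P):
    K,r,t=cal(n); return cv2.projectPoints(np.atleast_2d(np.array(P,float)),r,t,K,None)[0].reshape(-1,2)[:,::-1]
def ray(n,rc):
    K,r,t=cal(n); R=cv2.Rodrigues(r)[0]
    d=R.T@np.linalg.inv(K)@np.array([rc[1],rc[0],1.]); o=-R.T@t.reshape(3); return o,d/np.linalg.norm(d)
def onz(n,rc,z):
    o,d=ray(n,rc); return o+d*(z-o[2])/d[2]
def tri(a,b):
    o1,d1=ray('top',a);o2,d2=ray('side',b)
    A=np.stack([d1,-d2],1); s=np.linalg.lstsq(A,o2-o1,rcond=None)[0]
    p,q=o1+s[0]*d1,o2+s[1]*d2; return (p+q)/2,np.linalg.norm(p-q)
E
python3 - <<'E'
from h import *
print(get_state(),grip_point_offset)
for n in('top','side'):
    snap(n,n+'0.png'); print(n,ray(n,(200,320)))
    for t in('lever_key_centre','lever_slot','tray_in','pulley_key_centre'):
        print(t,[(np.round(d['point'],1),round(d['conf'],2)) for d in pinpoint(n,t)])
E
```

```text
{'time_s': 0.0, 'joints': array([-1.41177462e+00,  4.87349023e-02,  9.75928720e-02,  1.62200594e+00,
        3.34799447e-05,  1.44297051e+00]), 'joint_velocities': array([ 0.00175211, -0.00063186, -0.00033898, -0.00122112, -0.00013033,
       -0.00065324]), 'effort': array([-4.01089551e-05, -3.38780844e+01,  3.20015717e+01,  2.01854284e-02,
       -1.73686581e-04, -2.88129776e-06]), 'tcp_pos': array([ 148.41534307, -502.87339917,  200.12300679]), 'tool_rot': array([-3.13926446e+00, -3.32989478e-04,  2.86847103e-01]), 'force': array([-0.1488948 , -0.33557223, -0.2711113 ]), 'moment': array([ 0.06188315, -0.01346123, -0.00132629]), 'gripper_width': 85.63282296883274} -18.700000000000003
top (array([ 288.14611687,  -61.1404134 , 1145.95849681]), array([ 0.10949248, -0.00833591, -0.99395267]))
lever_key_centre [(array([175.6, 397.9]), 0.9), (array([260.5, 437.5]), 0.76), (array([227.8, 460.6]), 0.74), (array([231., 405.]), 0.56)]
lever_slot [(array([170. , 402.9]), 0.72)]
tray_in [(array([171.3, 305.4]), 0.8)]
pulley_key_centre [(array([163.2, 207.2]), 0.68)]
side (array([  333.88640808, -1053.47123035,   740.6374953 ]), array([ 0.04536257,  0.81941003, -0.57141004]))
lever_key_centre [(array([306.3, 300.1]), 0.86), (array([252.4, 302.7]), 0.73), (array([243.4, 361.5]), 0.59), (array([279.1, 267.1]), 0.56)]
lever_slot [(array([248. , 367.4]), 0.56)]
tray_in [(array([204.8, 350.4]), 0.56)]
pulley_key_centre [(array([148.2, 345.8]), 0.62)]
```

View pics/top0.png

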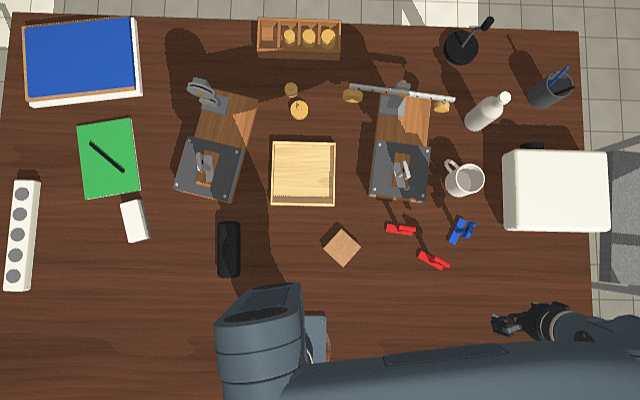

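View pics/side0.png

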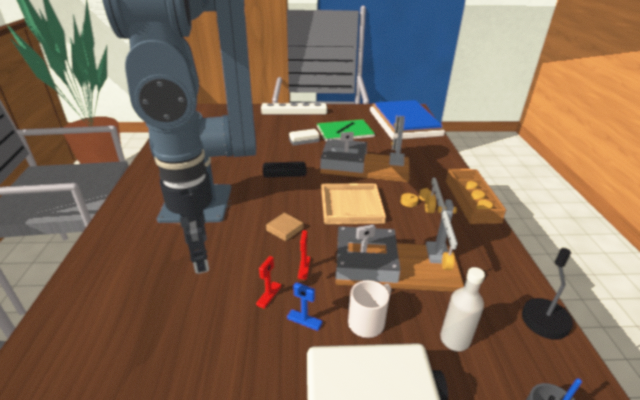

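The lever model (beam on a post) is at top ≈(170,403) and side ≈(248,367). The tray is at top (172,304) and the pulley model at top (165,208). The red and blue look-alikes are at top (230–260, 400–460). I'll zoom in next.

```bash
python3 - <<'E'
import cv2,numpy as np
t=cv2.imread('pics/top0.png')[130:210,360:440]; s=cv2.imread('pics/side0.png')[215:295,325:405]
cv2.imwrite('pics/zt.png',cv2.resize(t,None,fx=7.5,fy=7.5,interpolation=cv2.INTER_CUBIC))
cv2.imwrite('pics/zs.png',cv2.resize(s,None,fx=7.5,fy=7.5,interpolation=cv2.INTER_CUBIC))
E
```

```text
(no output)
```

View pics/zt.png

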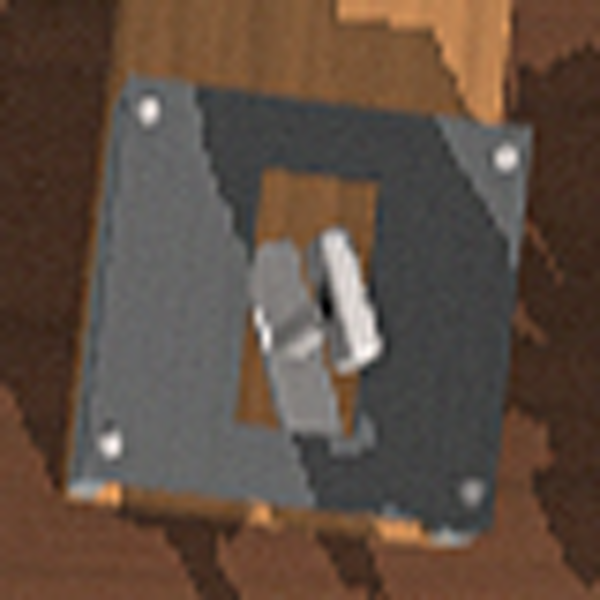

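View pics/zs.png

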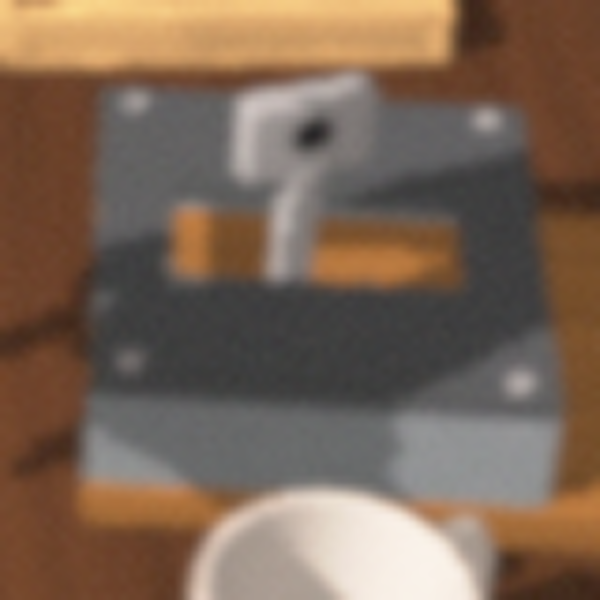

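```bash
cat >> h.py <<'E'
from scipy.optimize import least_squares
def zt(p): return (130+p[1]/7.5-.43,360+p[0]/7.5-.43)
def zs(p): return (215+p[1]/7.5-.43,325+p[0]/7.5-.43)
def box(c,yaw,lx,ly,z0,z1):
    u=np.array([np.cos(yaw),np.sin(yaw)]);v=np.array([-u[1],u[0]])
    return [np.r_[c[0]+a*lx/2*u[0]+b*ly/2*v[0],c[1]+a*lx/2*u[1]+b*ly/2*v[1],z] for z in(z0,z1) for a,b in((1,1),(-1,1),(-1,-1),(1,-1))]
E
python3 - <<'E'
from h import *
# slot corners and screws in top, plate corners
for nm,p,z in[('slot',(262,170),66),('slot',(380,182),66),('slot',(355,437),66),('slot',(236,422),66),('scr',(148,110),66),('scr',(506,158),66),('scr',(472,492),66),('scr',(110,442),66)]:
    print(nm,onz('top',zt(p),z).round(1))
for p in[(172,207),(462,222),(465,288),(170,278),(135,102),(487,120),(520,382),(128,362)]: print('side',onz('side',zs(p),66).round(1))
for p in[(278,243),(292,243),(340,432),(295,432),(255,280)]: print('foot z30',onz('top',zt(p),30).round(1))
for p in[(335,232),(365,365)]: print('bow z130',onz('top',zt(p),130).round(1))
for n,b,c in(('bowc',(349,299),(305,130)),): print(tri(zt(b),zs(c)))
print(onz('top',(171.3,305.4),6),onz('side',(204.8,350.4),6))
E
```

```text
slot [ 543.7 -271.3   66. ]
slot [ 540.5 -314.7   66. ]
slot [ 446.1 -305.4   66. ]
slot [ 450.5 -262.1   66. ]
scr [ 565.  -229.3   66. ]
scr [ 550.7 -361.1   66. ]
scr [ 427. -348.   66.]
scr [ 442.  -216.4   66. ]
side [ 449.4 -275.4   66. ]
side [ 547.1 -285.5   66. ]
side [ 542.2 -318.2   66. ]
side [ 445.2 -310.9   66. ]
side [ 441.9 -218.5   66. ]
side [ 565.8 -231.4   66. ]
side [ 551.8 -362.4   66. ]
side [ 427.8 -350.1   66. ]
foot z30 [ 524.4 -284.4   30. ]
foot z30 [ 524.5 -289.7   30. ]
foot z30 [ 453.1 -307.9   30. ]
foot z30 [ 452.7 -291.    30. ]
foot z30 [ 510.  -275.8   30. ]
bow z130 [ 507.6 -284.1  130. ]
bow z130 [ 461.6 -294.4  130. ]
(array([ 488.2233843 , -292.72496078,  113.11324013]), np.float64(1.1480195111345306))
[495.28028195 -27.04510051   6.        ] [486.74619729 -28.22815741   6.        ]
```

```bash
cat > ov.py <<'E'
from h import *
def overlay(pic,n,key,slot,r0,c0,out,S=8,w=75):
    im=cv2.imread(pic)[r0:r0+w,c0:c0+w]; im=cv2.resize(im,None,fx=S,fy=S,interpolation=cv2.INTER_CUBIC)
    def dr(P,col):
        q=proj(n,P); q=[(int((b-c0+.5)*S),int((a-r0+.5)*S)) for a,b in q]
        for i in range(4):
            j=(i+1)%4
            cv2.line(im,q[i],q[j],col,1)
            if len(q)>4: cv2.line(im,q[4+i],q[4+j],col,1);cv2.line(im,q[i],q[4+i],col,1)
    x,y,yaw,z=key
    dr(box((x,y),yaw,76,22,z,z+10),(0,0,255)); dr(box((x,y),yaw,46,12,z+78,z+110),(0,255,255)); dr(box((x,y),yaw,14,14,z+10,z+78),(255,255,0))
    dr(box(slot[:2],slot[2],96,44,66,66)[:4],(0,255,0)); dr(box(slot[:2],slot[2],150,150,66,66)[:4],(0,255,0))
    cv2.imwrite(out,im)
E
python3 - <<'E'
from ov import *
k=(486,-291,np.radians(12.6),20); s=(496,-289.5,-.104)
overlay('pics/top0.png','top',k,s,132,362,'pics/ot.png'); overlay('pics/side0.png','side',k,s,215,325,'pics/os.png')
a=cv2.imread('pics/ot.png');b=cv2.imread('pics/os.png')
E
```

```text
(no output)
```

View pics/ot.png

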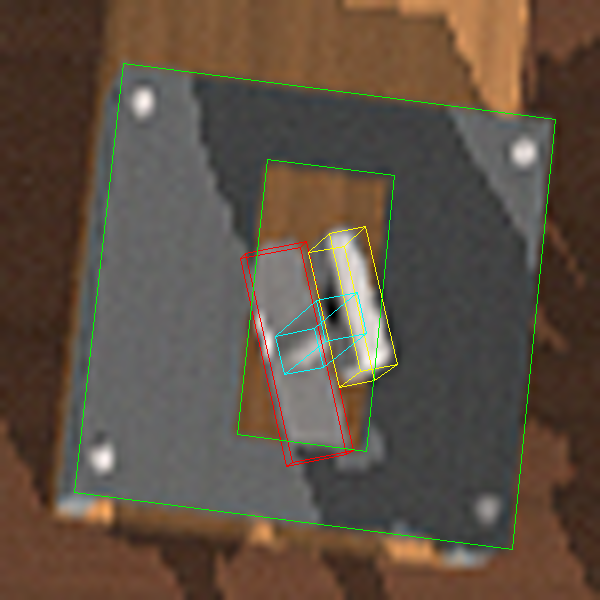

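View pics/os.png

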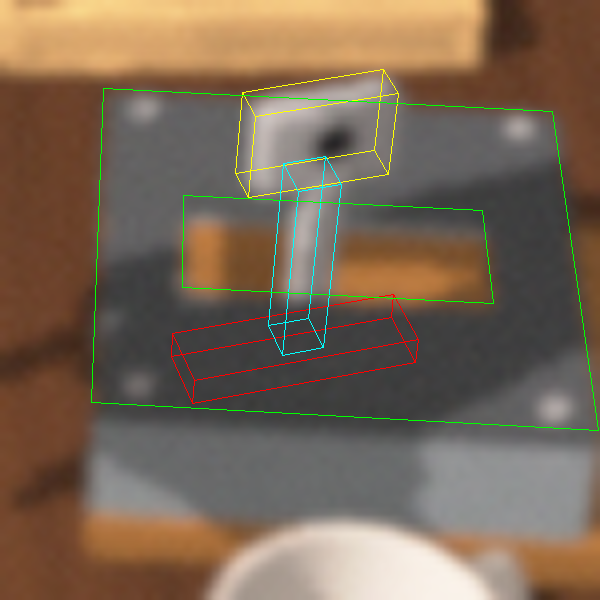

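The top overlay matches: the foot and bow both lie at a yaw of about 12.6°, and the opening at about −6°. That makes the key roughly 19° off, not the stated 54–90°. I'll trust the picture and re-check once the key is gripped. First move is to above the bow.

```bash
cat > d.py <<'E'
from h import *
from scipy.spatial.transform import Rotation as Ro
def delta(p,yawdeg=None):
    s=get_state(); R=Ro.from_euler('xyz',s['tool_rot']).as_matrix()
    print('t',round(s['time_s'],2),'tcp',s['tcp_pos'].round(1),'rpy',np.degrees(s['tool_rot']).round(1),'F',s['force'].round(1),'w',round(s['gripper_width'],1))
    print('shift tool',(R.T@(np.array(p)-s['tcp_pos'])).round(1), 'turn units',None if yawdeg is None else round((np.degrees(s['tool_rot'][2])-yawdeg)/6,2))
E
python3 -c "
from d import *
delta((485.5,-290,200),12.6)"
```

```text
t 0.5 tcp [ 148.5 -503.5  201.3] rpy [-180.     0.    16.4] F [-0.3  0.2 -0.1] w 85.2
shift tool [ 383.6 -109.5    1.3] turn units 0.64
```

arm_command(motion="32 -9.1 0 0; 32 -9.1 0 0; 32 -9.1 0 0; 32 -9.1 0 0; 32 -9.1 0 0", hand=-1)

```text
time_s: 0.92
tcp_pos: [290.2, -413.8, 201.5]
tool_rot: [3.141, -0.0, 0.286]
force: [1.0, -0.3, 0.4]
gripper_width: 85.6
```

arm_command(motion="32 -9.1 0 0; 32 -9.1 0 0; 32 -9.1 0 0; 32 -9.1 0 0; 32 -9.1 0 0")

```text
time_s: 1.33
tcp_pos: [431.0, -324.7, 201.5]
tool_rot: [3.141, -0.0, 0.287]
force: [0.7, 0.0, 0.1]
gripper_width: 85.3
```

arm_command(motion="32 -9.1 0 0; 32 -9.1 0 0.64; 0 0 0 0; 0 0 0 0")

```text
time_s: 1.67
tcp_pos: [487.0, -289.0, 200.9]
tool_rot: [-3.141, 0.001, 0.224]
force: [-0.2, -0.6, 0.4]
gripper_width: 85.0
```

```bash
python3 -c "
from d import *
delta((485.5,-290,97),12.6)
snap('top','top1.png');snap('side','side1.png')"
python3 -c "
import cv2,numpy as np
a=cv2.imread('pics/side1.png')[120:300,270:450];cv2.imwrite('pics/s1.png',cv2.resize(a,None,fx=3.3,fy=3.3))"
```

```text
t 1.67 tcp [ 487.  -289.   200.9] rpy [-180.     0.    12.8] F [-0.2 -0.6  0.4] w 85.0
shift tool [ -1.6   0.7 103.9] turn units 0.03
```

View pics/s1.png

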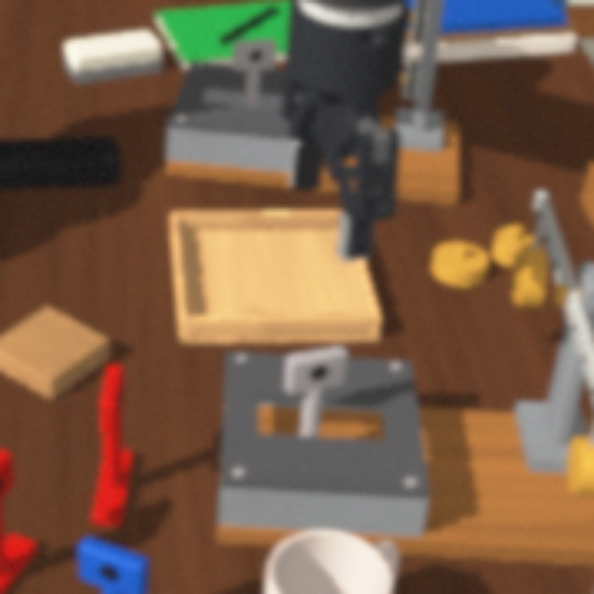

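View pics/top1.png

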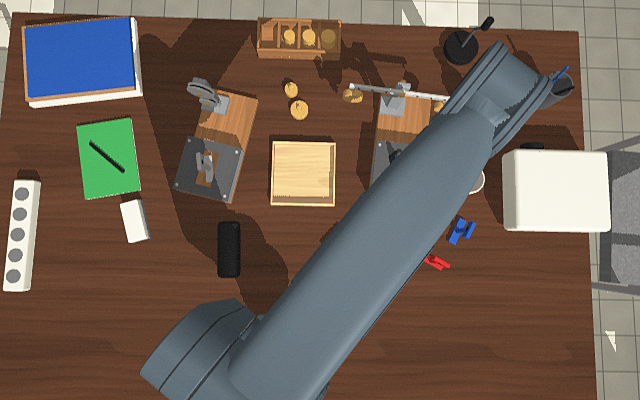

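```bash
python3 -c "
from h import *
print(proj('side',[(487,-289,201),(485.5,-290,130),(485.5,-290,98)]))
u=np.array([np.sin(.22),-np.cos(.22),0])
for z in (201,213): print(proj('side',[np.array([487,-289,z])+u*43,np.array([487,-289,z])-u*43]))"
python3 -c "
import cv2
a=cv2.imread('pics/side1.png')[140:260,330:430];cv2.imwrite('pics/s1b.png',cv2.resize(a,None,fx=5,fy=5,interpolation=cv2.INTER_CUBIC))"
```

```text
[[201.77439983 367.25729825]
 [225.86059865 364.29265797]
 [235.98156485 363.27890752]]
[[212.43597287 374.01020914]
 [191.86190572 360.97884486]]
[[208.12830584 374.50416159]
 [187.71632293 361.34748631]]
```

View pics/s1b.png

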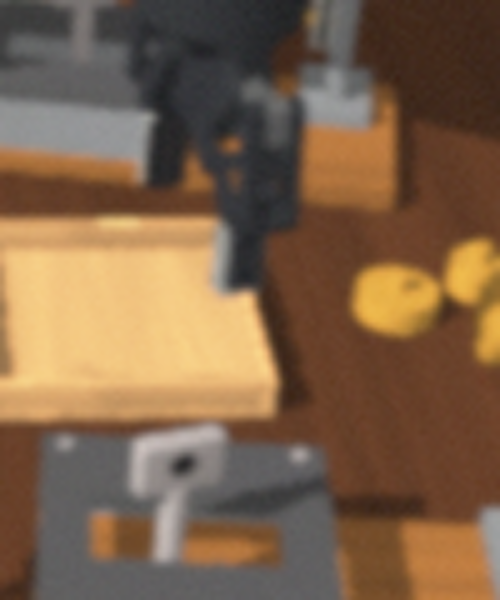

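```bash
python3 -c "
from h import *
u=np.array([np.sin(.287),-np.cos(.287),0])
for z in (201,213,235): print(proj('side',[np.array([148.5,-503.5,z])+u*43,np.array([148.5,-503.5,z])-u*43]).round(1).tolist())"
python3 -c "
import cv2
a=cv2.imread('pics/side0.png')[180:300,150:250];cv2.imwrite('pics/s0b.png',cv2.resize(a,None,fx=5,fy=5,interpolation=cv2.INTER_CUBIC))"
```

```text
[[286.6, 205.0], [255.1, 200.5]]
[[281.8, 204.0], [250.4, 199.6]]
[[272.9, 202.2], [241.7, 197.9]]
```

View pics/s0b.png

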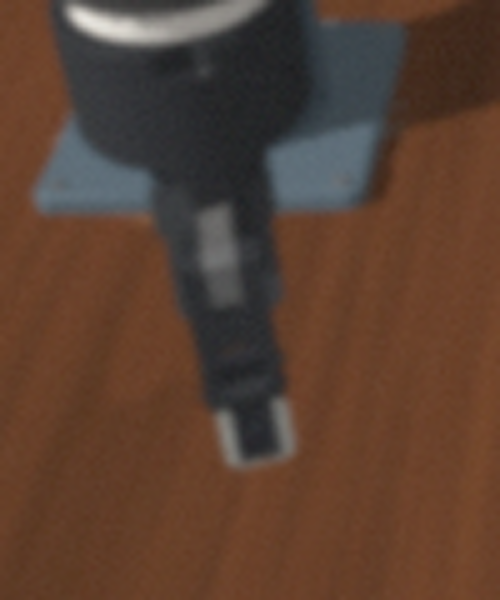

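The side picture puts the open fingertips about 20–30 mm higher than the reported TCP suggests. I'll descend in stages and check.

arm_command(motion="0 0 22 0; 0 0 22 0; 0 0 22 0; 0 0 22 0; 0 0 0 0")

```text
time_s: 2.18
tcp_pos: [481.7, -289.0, 107.9]
tool_rot: [-3.134, 0.006, 0.218]
force: [-0.2, 0.6, -1.2]
gripper_width: 85.4
```

arm_command(motion="0 0 8 0; 0 0 7 0; 0 0 0 0")

```text
time_s: 2.43
tcp_pos: [485.5, -290.7, 98.2]
tool_rot: [3.142, 0.0, 0.219]
force: [-0.5, 0.4, -0.5]
gripper_width: 84.9
```

```bash
python3 -c "
from d import *
delta((487,-290,97),12.6)
a=snap('side','side2.png')[170:290,310:430];cv2.imwrite('pics/s2b.png',cv2.resize(a[:,:,::-1],None,fx=5,fy=5,interpolation=cv2.INTER_CUBIC))
a=snap('top','top2.png')[110:230,340:460];cv2.imwrite('pics/t2b.png',cv2.resize(a[:,:,::-1],None,fx=5,fy=5,interpolation=cv2.INTER_CUBIC))
"
```

```text
t 2.43 tcp [ 485.5 -290.7   98.2] rpy [180.    0.   12.5] F [-0.5  0.4 -0.5] w 84.9
shift tool [ 1.6 -0.3  1.2] turn units -0.01
```

View pics/s2b.png

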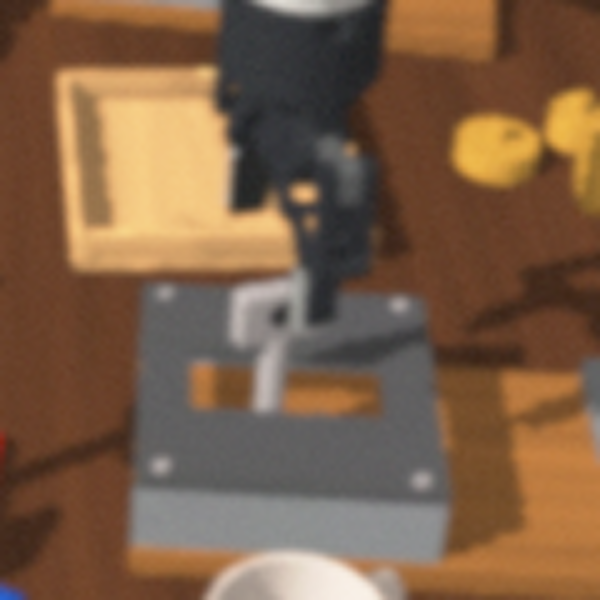

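View pics/t2b.png

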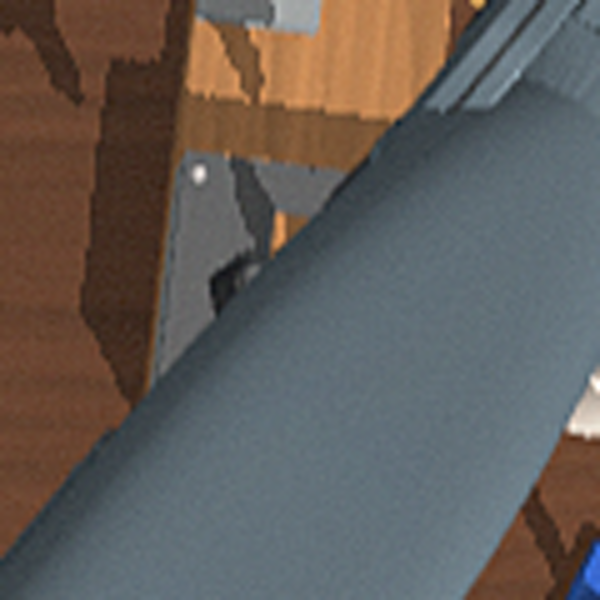

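arm_command(motion="0 0 9 0; 0 0 9 0; 0 0 0 0; 0 0 0 0")

```text
time_s: 2.87
tcp_pos: [485.2, -289.5, 79.1]
tool_rot: [-3.14, 0.001, 0.22]
force: [0.7, -0.2, -0.0]
gripper_width: 85.2
```

arm_command(motion="0 0 0 0; 0 0 0 0; 0 0 0 0; 0 0 0 0; 0 0 0 0", hand=1, squeeze=40)

```text
time_s: 3.28
tcp_pos: [486.1, -290.3, 80.6]
tool_rot: [3.141, -0.0, 0.22]
force: [1.1, -0.4, 0.1]
gripper_width: 25.6
```

arm_command(motion="0 0 0 0; 0 0 0 0; 0 0 0 0; 0 0 0 0; 0 0 0 0")

```text
time_s: 3.7
tcp_pos: [486.1, -290.5, 80.6]
tool_rot: [3.141, -0.0, 0.22]
force: [0.6, -1.1, 0.1]
gripper_width: 11.2
```

```bash
python3 -c "
from d import *
delta((487,-290,97),12.6)
a=snap('side','side3.png')[170:290,310:430];cv2.imwrite('pics/s3b.png',cv2.resize(a[:,:,::-1],None,fx=5,fy=5,interpolation=cv2.INTER_CUBIC))
"
```

```text
t 3.7 tcp [ 486.1 -290.5   80.6] rpy [180.   -0.   12.6] F [ 0.6 -1.1  0.1] w 11.2
shift tool [  1.   -0.3 -16.4] turn units -0.0
```

View pics/s3b.png

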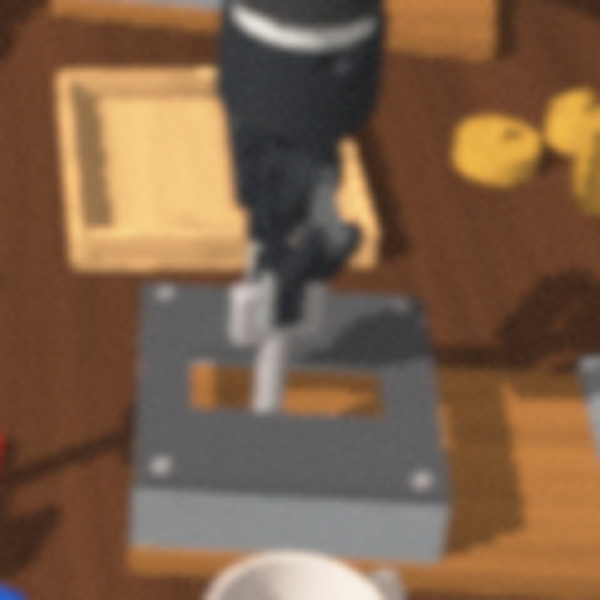

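The bow is gripped (width 11 mm, pads across its middle). Next I'll ease the key up 4 mm and turn it about 18.6°.

arm_command(motion="0 0 -2 0; 0 0 -2 0; 0 0 0 0; 0 0 0 0", squeeze=70)

```text
time_s: 4.08
tcp_pos: [485.3, -289.6, 83.4]
tool_rot: [-3.14, 0.001, 0.22]
force: [-0.2, 0.0, -4.0]
gripper_width: 10.3
```

arm_command(motion="0 0 0 0.8; 0 0 0 0.8; 0 0 0 0.8; 0 0 0 0.7; 0 0 0 0")

```text
time_s: 4.5
tcp_pos: [485.5, -289.7, 83.5]
tool_rot: [-3.141, 0.001, -0.106]
force: [0.7, -0.0, -3.9]
gripper_width: 10.2
```

arm_command(motion="0 0 0 0; 0 0 0 0; 0 0 0 0")

```text
time_s: 4.75
tcp_pos: [485.8, -290.1, 84.1]
tool_rot: [-3.141, 0.0, -0.104]
force: [0.5, 0.5, -4.1]
gripper_width: 10.1
```

```bash
python3 -c "
from ov import *
from d import *
delta((495,-290,97),-6)
a=snap('side','side4.png')
overlay('pics/side4.png','side',(486,-290,np.radians(-6),24),(496,-289.5,-.104),205,315,'pics/os4.png',S=6,w=100)
cv2.imwrite('pics/s4b.png',cv2.resize(a[170:290,310:430][:,:,::-1],None,fx=5,fy=5,interpolation=cv2.INTER_CUBIC))
"
```

```text
t 4.75 tcp [ 485.8 -290.1   84.1] rpy [-180.     0.    -5.9] F [ 0.5  0.5 -4.1] w 10.1
shift tool [  9.2  -1.  -12.9] turn units 0.01
```

View pics/s4b.png

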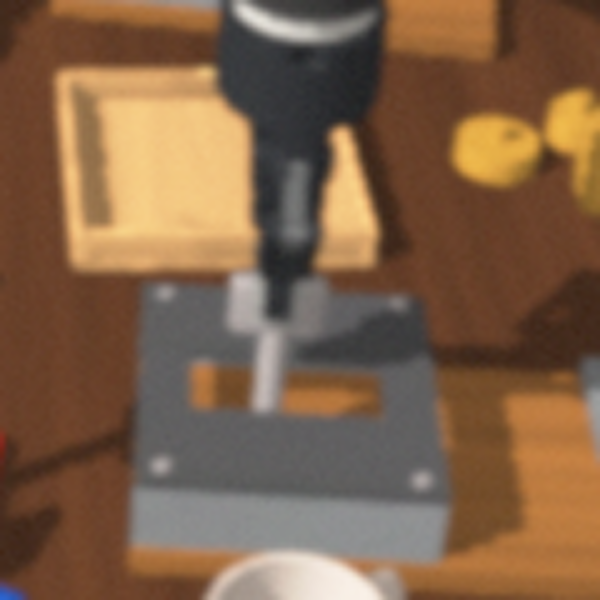

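View pics/os4.png

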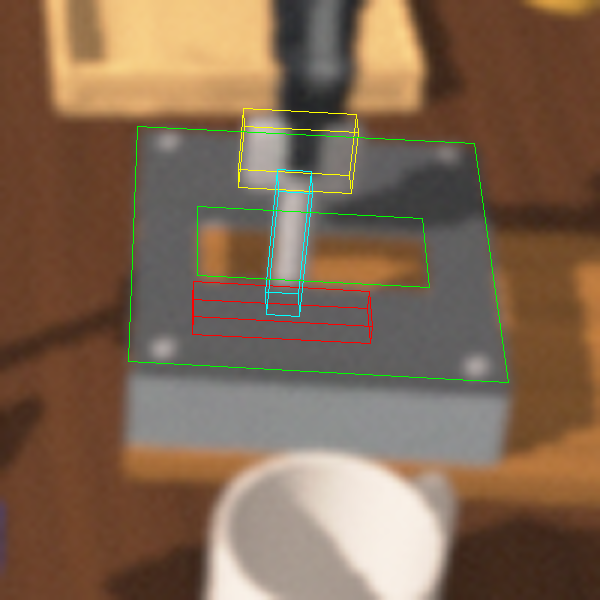

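arm_command(motion="3 0 0 0; 3 -0.5 0 0; 2.5 -0.5 0 0; 0 0 0 0; 0 0 0 0")

```text
time_s: 5.22
tcp_pos: [494.7, -290.1, 84.3]
tool_rot: [3.142, 0.0, -0.104]
force: [-0.4, 0.2, -3.6]
gripper_width: 10.2
```

arm_command(motion="0 0 -5 0; 0 0 -5 0; 0 0 -5 0; 0 0 -5 0; 0 0 0 0")

```text
time_s: 5.63
tcp_pos: [495.5, -290.9, 106.5]
tool_rot: [3.14, -0.003, -0.105]
force: [0.1, -0.1, -3.2]
gripper_width: 10.0
```

arm_command(motion="0 0 -4 0; 0 0 -4 0; 0 0 -4 0; 0 0 0 0")

```text
time_s: 5.97
tcp_pos: [495.0, -290.5, 117.6]
tool_rot: [3.141, -0.002, -0.105]
force: [0.3, 0.2, -3.6]
gripper_width: 10.0
```

```bash
python3 -c "
from d import *
delta((495,-290,97),-6)
a=snap('side','side5.png')
cv2.imwrite('pics/s5b.png',cv2.resize(a[160:280,310:430][:,:,::-1],None,fx=5,fy=5,interpolation=cv2.INTER_CUBIC))
"
```

```text
t 5.97 tcp [ 495.  -290.5  117.6] rpy [ 1.799e+02 -1.000e-01 -6.000e+00] F [ 0.3  0.2 -3.6] w 10.0
shift tool [-0.1 -0.5 20.6] turn units -0.0
```

View pics/s5b.png

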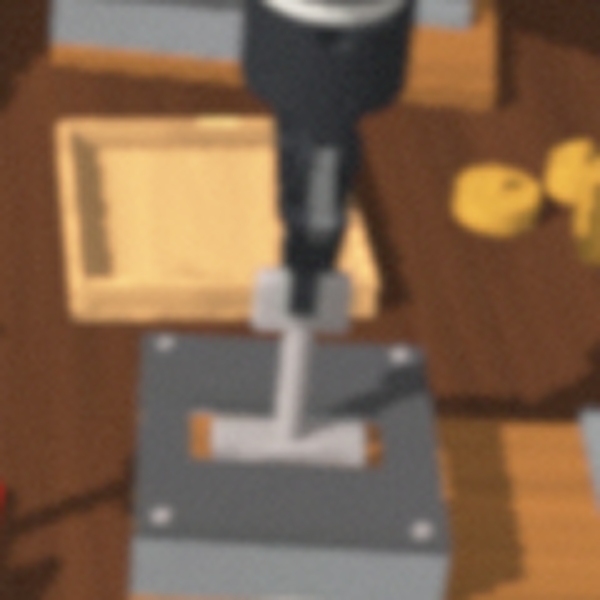

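The foot is in the opening with clearance all round: its ends are at zoom columns 210 and 365, and the opening spans 190–382. Lifting on.

arm_command(motion="0 0 -8 0; 0 0 -10 0; 0 0 -12 0; 0 0 -12 0; 0 0 -8 0")

```text
time_s: 6.43
tcp_pos: [495.4, -290.7, 169.3]
tool_rot: [3.14, -0.003, -0.105]
force: [0.3, -0.1, -3.3]
gripper_width: 10.0
```

```bash
python3 -c "
import cv2
a=cv2.imread('pics/top0.png')[130:215,260:345];cv2.imwrite('pics/tr.png',cv2.resize(a,None,fx=7,fy=7,interpolation=cv2.INTER_CUBIC))
a=cv2.imread('pics/side0.png')[170:235,305:395];cv2.imwrite('pics/trs.png',cv2.resize(a,None,fx=7,fy=7,interpolation=cv2.INTER_CUBIC))
"
```

```text
(no output)
```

View pics/tr.png

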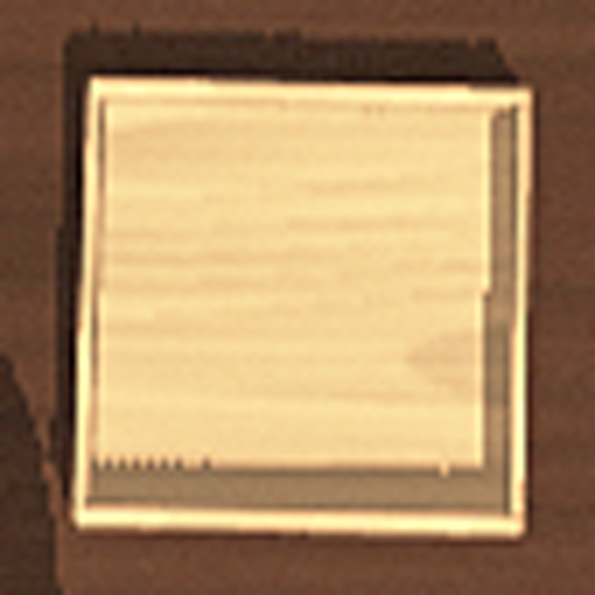

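View pics/trs.png

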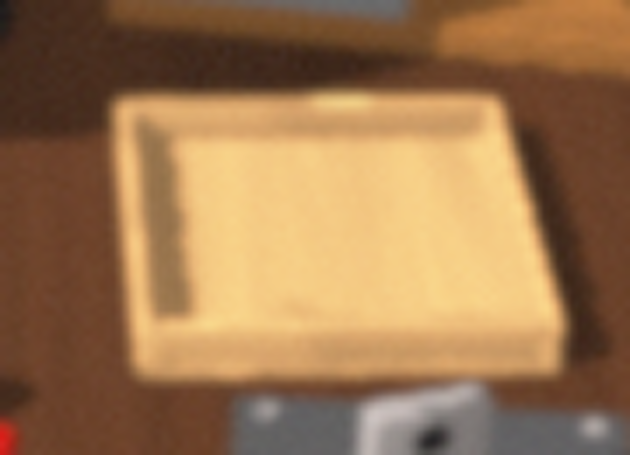

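```bash
python3 -c "
from d import *
f=lambda p:(130+p[1]/7-.43,260+p[0]/7-.43)
g=lambda p:(170+p[1]/7-.43,305+p[0]/7-.43)
c=[onz('top',f(p),26) for p in[(90,77),(532,90),(523,533),(76,522)]]; print(np.round(c,1),np.mean(c,0))
c=[onz('side',g(p),26) for p in[(113,98),(500,97),(568,328),(133,335)]]; print(np.round(c,1),np.mean(c,0))
delta((490,-28,170),-6)
"
```

```text
[[ 577.3   67.9   26. ]
 [ 577.  -110.9   26. ]
 [ 396.5 -110.7   26. ]
 [ 396.6   66.9   26. ]] [486.82706442 -21.72502136  26.        ]
[[ 397.1   66.1   26. ]
 [ 580.7   63.9   26. ]
 [ 580.7 -117.    26. ]
 [ 397.2 -118.    26. ]] [488.9144851  -26.22877568  26.        ]
t 6.43 tcp [ 495.4 -290.7  169.3] rpy [179.9  -0.2  -6. ] F [ 0.3 -0.1 -3.3] w 10.0
shift tool [ -32.8 -260.7   -1.3] turn units -0.0
```

arm_command(motion="-1.3 -10 0 0; -2.7 -20 0 0; -4 -29 0 0; -4 -30 0 0; -4 -30 0 0")

```text
time_s: 6.85
tcp_pos: [490.6, -168.3, 166.2]
tool_rot: [-3.141, 0.0, -0.106]
force: [1.3, 1.1, -3.4]
gripper_width: 10.3
```

arm_command(motion="-4 -30 0 0; -4 -30 0 0; -4 -30 0 0; -3 -25 0 0; -2.5 -18 0 0")

```text
time_s: 7.27
tcp_pos: [486.7, -32.8, 166.4]
tool_rot: [-3.14, 0.0, -0.103]
force: [0.2, 0.3, -3.6]
gripper_width: 10.3
```

arm_command(motion="-2.3 -12.9 0 -0.5; 0 0 0 -0.5; 0 0 0 0; 0 0 0 0")

```text
time_s: 7.6
tcp_pos: [486.3, -22.3, 166.4]
tool_rot: [3.142, -0.0, -0.001]
force: [-0.1, -0.4, -3.8]
gripper_width: 10.1
```

```bash
python3 -c "
from ov import *
from d import *
delta((487.5,-23.5,70),0)
a=snap('side','side6.png')
overlay('pics/side6.png','side',(487.5,-23.5,0,109),(496,-289.5,-.104),110,290,'pics/os6.png',S=5,w=120)
"
```

```text
t 7.6 tcp [486.3 -22.3 166.4] rpy [180.  -0.  -0.] F [-0.1 -0.4 -3.8] w 10.1
shift tool [ 1.2  1.2 96.4] turn units -0.01
```

View pics/os6.png

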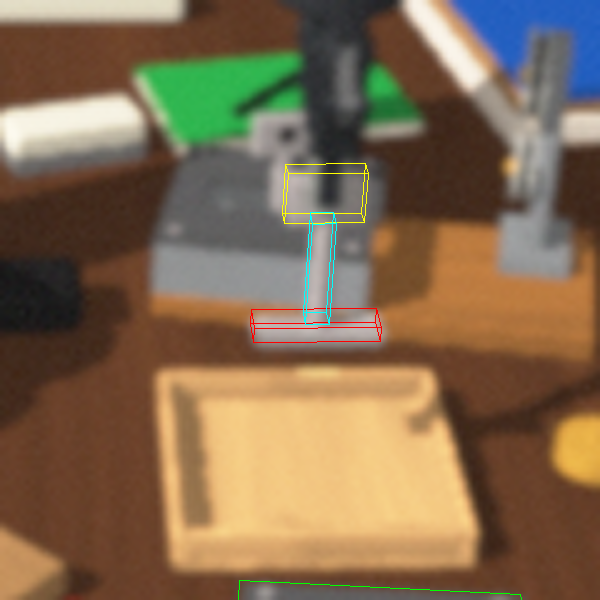

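arm_command(motion="0.6 0.6 10 0; 0.6 0.6 20 0; 0 0 22 0; 0 0 20 0; 0 0 12 0")

```text
time_s: 8.07
tcp_pos: [485.8, -24.3, 78.8]
tool_rot: [-3.141, 0.004, -0.002]
force: [-1.7, 0.3, -4.8]
gripper_width: 10.6
```

arm_command(motion="0 0 4 0; 0 0 0 0; 0 0 0 0; 0 0 0 0")

```text
time_s: 8.4
tcp_pos: [489.1, -24.4, 79.9]
tool_rot: [3.141, -0.003, -0.0]
force: [-0.2, -0.1, -3.7]
gripper_width: 10.1
```

```bash
python3 -c "
from ov import *
from d import *
delta((487.5,-23.5,66.6),0)
a=snap('side','side7.png')
cv2.imwrite('pics/s7b.png',cv2.resize(a[150:230,305:405][:,:,::-1],None,fx=6,fy=6,interpolation=cv2.INTER_CUBIC))
"
```

```text
t 8.4 tcp [489.1 -24.4  79.9] rpy [180.   -0.2  -0. ] F [-0.2 -0.1 -3.7] w 10.1
shift tool [-1.6 -0.9 13.3] turn units -0.0
```

View pics/s7b.png

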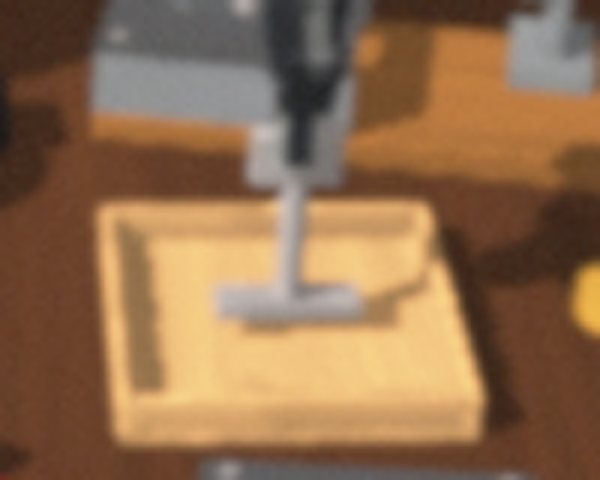

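arm_command(motion="-0.7 -0.5 4 0; 0 0 4 0; 0 0 2 0; 0 0 0 0; 0 0 0 0")

```text
time_s: 8.87
tcp_pos: [486.8, -23.5, 67.9]
tool_rot: [-3.141, 0.001, -0.0]
force: [-0.5, 0.4, -3.8]
gripper_width: 10.1
```

arm_command(motion="0 0 1 0; 0 0 1 0; 0 0 0 0; 0 0 0 0")

```text
time_s: 9.2
tcp_pos: [487.4, -23.7, 66.7]
tool_rot: [3.141, -0.001, -0.0]
force: [-0.2, -0.5, -2.5]
gripper_width: 10.5
```

arm_command(motion="0 0 0.7 0; 0 0 0.6 0; 0 0 0 0; 0 0 0 0")

```text
time_s: 9.53
tcp_pos: [487.6, -23.8, 66.7]
tool_rot: [3.141, -0.002, -0.0]
force: [-2.4, 0.3, 5.6]
gripper_width: 10.3
```

The foot touched down at the expected height. I'll ease off and open.

arm_command(motion="0 0 -0.5 0; 0 0 0 0; 0 0 0 0", squeeze=20)

```text
time_s: 9.78
tcp_pos: [487.6, -23.8, 66.6]
tool_rot: [3.141, -0.001, -0.0]
force: [-2.4, -0.6, 6.2]
gripper_width: 10.1
```

arm_command(motion="0 0 0 0; 0 0 0 0; 0 0 0 0; 0 0 0 0; 0 0 0 0", hand=-1)

```text
time_s: 10.2
tcp_pos: [487.1, -23.5, 65.2]
tool_rot: [-3.141, 0.0, -0.0]
force: [-0.3, 0.7, -0.1]
gripper_width: 70.2
```

arm_command(motion="0 0 0 0; 0 0 0 0; 0 0 0 0; 0 0 0 0; 0 0 0 0")

```text
time_s: 10.62
tcp_pos: [487.1, -23.6, 65.5]
tool_rot: [3.142, -0.0, -0.0]
force: [0.4, 0.4, 1.0]
gripper_width: 85.4
```

```bash
python3 -c "
from d import *
delta((487.5,-23.5,66.6),0)
a=snap('side','side8.png')
cv2.imwrite('pics/s8b.png',cv2.resize(a[150:230,305:405][:,:,::-1],None,fx=6,fy=6,interpolation=cv2.INTER_CUBIC))
"
```

```text
t 10.62 tcp [487.1 -23.6  65.5] rpy [180.  -0.  -0.] F [0.4 0.4 1. ] w 85.4
shift tool [ 0.4 -0.1 -1.1] turn units -0.0
```

View pics/s8b.png

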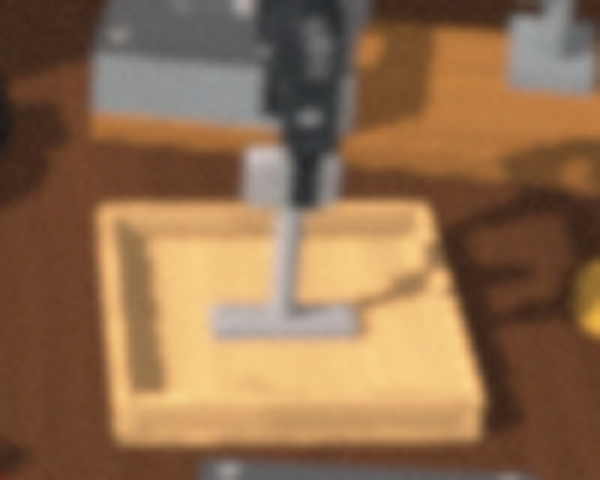

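The key stands on its own with the fingers clear. Now I'll retreat straight up and then back, away from the camera's view.

arm_command(motion="0 0 -8 0; 0 0 -16 0; 0 0 -22 0; 0 0 -24 0; 0 0 -24 0")

```text
time_s: 11.08
tcp_pos: [486.8, -23.5, 160.8]
tool_rot: [-3.142, 0.0, -0.0]
force: [-0.0, -0.4, 0.1]
gripper_width: 85.5
```

arm_command(motion="0 0 -20 0; 0 0 -16 0; 0 0 -10 0; -20 0 0 0; -30 0 0 0")

```text
time_s: 11.5
tcp_pos: [438.5, -23.9, 206.1]
tool_rot: [3.141, -0.002, 0.0]
force: [-0.6, 0.8, 0.0]
gripper_width: 85.2
```

arm_command(motion="-30 10 0 0; -30 20 0 0; -30 30 0 0; 0 35 0 0; 0 35 0 0")

```text
time_s: 11.92
tcp_pos: [346.3, -153.6, 206.1]
tool_rot: [3.141, -0.002, 0.001]
force: [1.6, 0.2, 0.5]
gripper_width: 85.4
```

arm_command(motion="0 35 0 0; 0 30 0 0; 0 20 0 0; 0 0 0 0; 0 0 0 0")

```text
time_s: 12.33
tcp_pos: [347.1, -238.4, 205.1]
tool_rot: [-3.14, 0.001, -0.002]
force: [-0.4, 0.6, -0.5]
gripper_width: 85.4
```

```bash
python3 -c "
from ov import *
from d import *
delta((487.5,-23.5,66.6),0)
snap('side','side9.png');snap('top','top9.png')
overlay('pics/side9.png','side',(487.5,-23.5,0,6),(487.5,-23.5,0),140,300,'pics/os9.png',S=6,w=100)
"
```

```text
t 12.33 tcp [ 347.1 -238.4  205.1] rpy [-1.799e+02  1.000e-01 -1.000e-01] F [-0.4  0.6 -0.5] w 85.4
shift tool [ 140.  -215.1  138.7] turn units -0.02
```

View pics/top9.png

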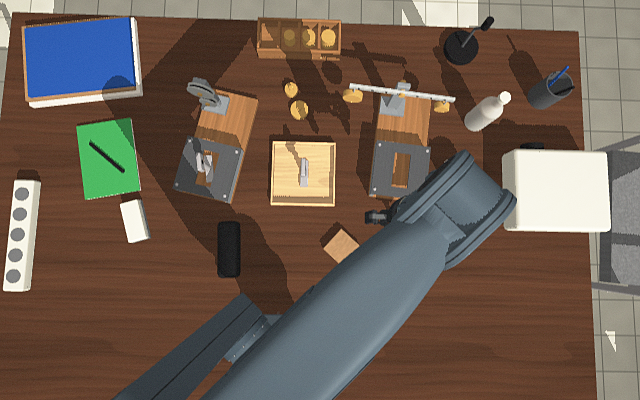

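View pics/side9.png

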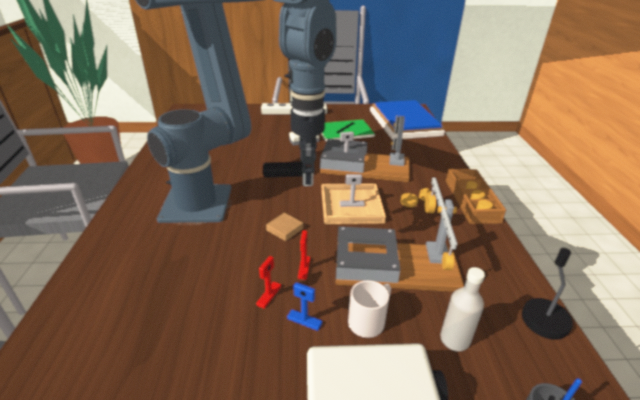

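The key stands upright in the middle of the tray: top (172,304), side (200,352). The lever opening is empty, and the pulley key and the look-alikes are where they were. Handing in.

```bash
python3 -c "
from plant import *
print(job_done())"
```

```text
the job is handed in; nothing more can be done
None
```

The lever key now stands upright on its foot in the middle of the tray, and I handed the job in at about 12.4 s of the 48 s allowed. I gripped it by the bow, turned it 18.6° until the foot lined up with the opening, and lifted it straight out. I then set it down, released it and backed the arm away.

**Last checks:**
- The final pictures show the key upright at the tray's centre. By the reported tool position it is within about 2–3 mm of the centre, but the two cameras differ by about 4–5 mm on where that centre is.
- The lever opening is empty.
- The pulley key and the red and blue look-alikes look unmoved.
- The measured force stayed under about 7 N throughout, and the gripper is touching nothing.

**What disagreed with the description:**
- **Starting angle:** the key stood about 19° off the opening, not 54–90°. I went by the picture, and the foot came out cleanly with no rise in force.
- **Fingertip height:** in the side view the open fingertips sat about 20–30 mm higher than the reported tool position implied. I set the grip height from the picture and the release height from the measured lift and contact force.

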